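Fit the mounting flange on the monitor arm's head

ROBOT

A 7-joint arm with a two-finger parallel gripper is mounted at the origin on the work surface. World frame = base frame: x ahead of the robot, y to its left, z up, the work surface at z = 0. Lengths are in m, angles in rad, forces in N, time in s.
With the tool pointing down it reaches from about 0.35 to 0.9 m from the base axis. Payload 7.2 kg.
Tool frame: the origin (TCP) lies on the centre line of the jaws, within the pads' length; the fingertips stand 8 mm ahead of it and the grasp point (between the pads) lies 11 mm behind it; z points along the fingers, y is the direction in which the jaws open and shut (so a half turn about z gives the same grasp; the last joint's range is limited). The gripper opens to 85 mm and grips with 20 to 120 N. Pads are 22 mm wide; open, the fingers measure 114 mm over their backs; the gripper's body (76 mm by 85 mm) begins 54 mm behind the grasp point. The pads swing forward as they close: fully open they stand 13 mm farther back than shut.
Start: joints at [-0.068, 0.411, -0.013, 1.596, 0.006, 1.134, -0.082], TCP at [0.625, -0, 0.239] pointing down, gripper open.
Joint ranges: [-2.95, 2.95], [-0.29, 1.99], [-1.47, 1.44], [0.14, 2.54], [-1.03, 4.17], [0.13, 1.85], [-2.86, 2.86]. Speed limits (rad/s): [2.39, 2.39, 3.01, 3.01, 3.14, 3.14, 3.14].

INTERFACE

Orientations are given as a unit quaternion [w, x, y, z].
In Python, from cell import get_state, capture, job_done gives the robot as it stands.
- The arm moves only by the tool arm_command, never from a script. Its argument "motion" is a list of rows, each a list of 6 numbers: the shift along the tool's x, y, z each as a share of 0.02 m, from -1 to 1, then the turn, a rotation vector about the tool's x, y, z each as a share of 4 degrees, from -1 to 1. A call has 1 to 8 rows; each row shifts and turns the commanded pose from where the row before left it, along the tool's axes as they then stand; what a row does not reach is not made up. A row lasts 1/8 s, in which the tool goes at most 62.5 mm and 10.7 degrees, less where a joint would pass 70% of its speed; a pose out of reach is approached as far as the arm can. A call with a number of a shift or a turn outside -1 to 1 is refused whole. A call with a gripper value outside its range is refused whole. "gripper" is the closure, from -1 (fully open) to 1 (shut), set as the call begins (left out, the last holds). The fingers move at their own pace and stop on an object; "grip_force" is the grip in N (left out, the last holds). Time passes only in rows, so rows that do not move let the fingers close. It gives the time, the measured TCP pose, the force and the opening at its end, in the units of the state.
- get_state(): the state, without advancing time (a new reading comes with each control period).
- capture(name): name is "scene" or "side" or "wrist"; returns a dict with "img" (384x512x3 uint8, blue, green, red), "intrinsics" (3x3 intrinsics, pixels), "rvec" (rotation vector, rad) and "tvec" (3), from world to camera coordinates, as OpenCV has them; the wrist camera has in their place "T_tool_cam" (4x4, takes a point from camera to tool coordinates, whose origin is the TCP and whose axes are the flange's). Camera axes: x right, y down, z forward; pixel columns grow to the right and rows downward; lengths in m; the calibration is good to about 2 mm. A picture is of the moment at which its call begins: read the wrist's pose just before it. There is no depth.
- job_done(): hands the job in, once; it reports no verdict.
The state is a dict: "time": time; "joint_positions": joint angles; "joint_velocities": joint speeds; "joint_efforts": joint torques, N m; "eef_pos": TCP position; "tool_rot": TCP orientation; "wrist_force": force on the tool from outside, world axes, zero at the start; "moment": the same for the moment, N m; "finger_gap": finger opening in m.
Only numpy, scipy, OpenCV 4.12 (cv2) and the standard library are available. Lean on these libraries where they do the work, as an engineer would, in place of code of your own. Each camera call takes 0.05 s, during which the arm holds its last target.

TASK

The bench monitor arm has its head tipped up so that the round aluminium mounting flange can be put on. Slide the flange, collar outward, over the spigot in the middle of the head, turn it on the spigot until its four holes line up with the four studs, and seat it fully home, flat against the head's face, without forcing it. Then let go of it, and leave the other things on the bench where they are.

Things in the scene. Friction and masses are not known exactly. Their poses are not given: they have to be found in the camera images.
- flange: the part to fit: one-piece aluminium flange, 0.24 to 0.4 kg, lying on the bench collar up, any yaw. Round plate 124 mm across, 6 mm thick, with four round 12 mm holes through it on a 96 mm circle, at 45, 135, 225 and 315 degrees from its own x axis (so its x and y axes point midway between holes). Origin: centre of the plate's underside; z up through the collar
- collar_top (a point): centre of the top of the flange's collar, 46 mm above the plate's underside. The collar is a round tube of 52 mm outside diameter standing up in the middle of the plate; a plain 31.6 mm bore runs right through collar and plate. Grip it across the upper half of the collar (underside + 32 to 40 mm), fingers midway between the holes, which keeps them off the studs
- head: the monitor arm's tilted head. Origin: centre of its flat round face (124 mm across, 165 mm above the bench), where the centre of the flange's underside must end up. z points square out of the face, 27 degrees from vertical, leaning towards the robot; x lies in the face, up the slope, away from the robot; y is level. Nothing stands above the face
- spigot_tip (a point): tip of the plain steel spigot on the head's axis: 30 mm diameter, standing 26 mm out of the middle of the face, its last 7 mm tapering to 20 mm. The face with spigot and studs is a stiff friction pivot about the head's z: about 1.5 N m turns it, and it need not be turned
- stud_tips (a point): point on the head's axis level with the tips of the four studs: 8 mm thick with tapered tips, 12 mm tall, on a 96 mm circle round the spigot, at 45, 135, 225 and 315 degrees from the head's x axis plus one unknown angle of -35 to +35 degrees that no reading gives. The flange rides on the tips, 12 mm off the face, until holes and studs agree to about 2 degrees
- monitor_arm: the grey arm that carries the head, fixed to the bench. Origin: on the bench below the centre of the head's face. From the head's underside a 34 x 28 mm arm runs level, 115 mm above the bench, along this body's y axis to a post 200 mm away, whose top is 155 mm above the bench
- square_plate: bystander, not to be used: a flat square dark steel screen plate, 115 x 115 x 4 mm, lying loose on the bench. Origin: centre of its underside
- screwdriver: bystander: a black-handled screwdriver 170 mm long and 26 mm thick, lying loose. Origin: its middle, on the bench
- heatsink: bystander: a finned aluminium and copper heat sink, 75 x 70 x 36 mm, standing loose. Origin: centre of its underside
- screw_dish: bystander: a small round steel screw dish, 84 mm across and 26 mm high, standing loose and empty. Origin: centre of its underside

How it is judged:
By the outcome, as a careful person would: the job done as asked, in the order asked, and still so for the second after the job is handed in, with the robot touching nothing.
It also fails if it takes over 72 s, if anything falls off the work surface, if the arm or the gripper's body presses on something with over 40 N, if the wrist force passes 120 N, or if a joint passes its speed limit or range.

## Working session

There is one attempt and no reset: what is moved stays moved. The work goes in short steps, Python scripts to look and compute and a tool call to move; the robot and the scene stay as the last step left them, time stands still between calls to the robot, and variables do not carry over. Pictures are saved under pics/ and viewed, and the job is handed in when it is done.

Besides the shell and the picture viewer there is one more tool, called after "Call:" by a JSON object that holds its "api" and its "payload", one argument or row to a line. arm_command: Moves the arm, as the interface text tells. Its arguments: {"type":"object","properties":{"motion":{"type":"array"},"gripper":{"type":"number"},"grip_force":{"type":"number"}},"required":["motion"]}

```bash
ls; mkdir -p pics; python3 - <<'E'
from cell import get_state, capture
import cv2, numpy as np
s=get_state(); print(s)
for n in ["scene","side","wrist"]:
    c=capture(n); cv2.imwrite(f"pics/{n}0.png",c["img"])
    np.savez(f"{n}0.npz",**c)
    print(n,{k:np.round(v,4).tolist() for k,v in c.items() if k!="img"})
E
```

```text
pics
{'time': 0.0, 'joint_positions': array([-0.06818043,  0.41193197, -0.01269399,  1.59704548,  0.00560858,
        1.13430731, -0.08218966]), 'joint_velocities': array([ 0.00071585, -0.00045663, -0.00022748, -0.00011597,  0.00130007,
       -0.0002276 ,  0.00081594]), 'joint_efforts': array([-1.18789325e-03, -6.00636005e+01,  6.81361444e-01, -2.99419034e+01,
        1.37590774e-02,  1.04116063e-02,  2.51732433e-05]), 'eef_pos': array([ 6.24512866e-01, -6.66621864e-05,  2.38432593e-01]), 'tool_rot': array([-5.36945393e-04,  7.07105651e-01,  7.07107426e-01, -6.30627775e-04]), 'wrist_force': array([0.12565066, 0.3900731 , 0.11827914]), 'moment': array([-0.02147502, -0.01575905, -0.02877319]), 'finger_gap': 0.08545317552644881}
scene {'intrinsics': [[370.9955, 0.0, 251.7983], [0.0, 370.9955, 190.1406], [0.0, 0.0, 1.0]], 'rvec': [1.5014, 2.1518, -0.827], 'tvec': [0.2556, -0.3374, 1.3302]}
side {'intrinsics': [[465.3905, 0.0, 255.0512], [0.0, 465.3905, 190.1358], [0.0, 0.0, 1.0]], 'rvec': [2.1322, -0.8839, 0.3997], 'tvec': [-0.4808, 0.3591, 0.8057]}
wrist {'intrinsics': [[305.8501, 0.0, 256.8462], [0.0, 305.8501, 193.5642], [0.0, 0.0, 1.0]], 'T_tool_cam': [[0.0008, -0.9518, -0.3066, 0.078], [1.0, 0.0008, 0.0001, 0.0006], [0.0002, -0.3066, 0.9518, -0.1344], [0.0, 0.0, 0.0, 1.0]]}
```

View pics/scene0.png

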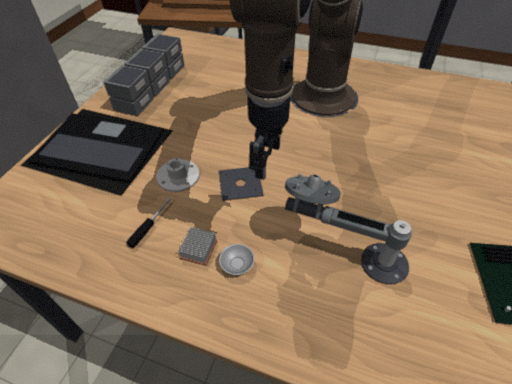

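View pics/side0.png

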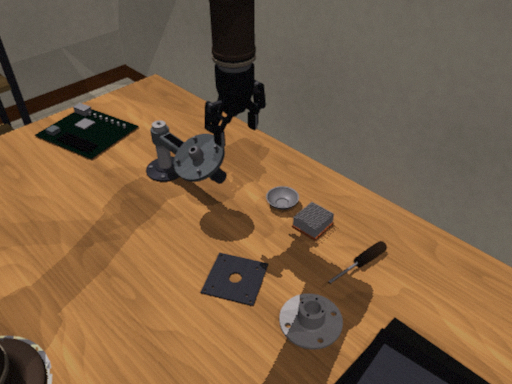

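View pics/wrist0.png

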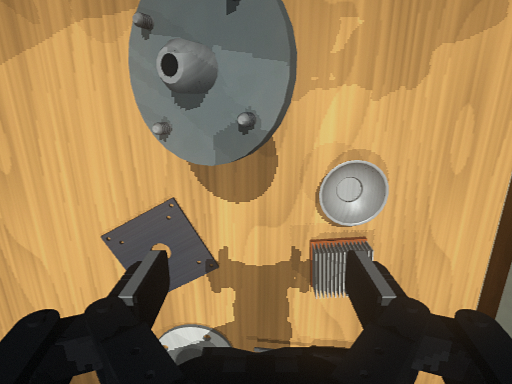

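```bash
python3 - <<'E'
import cv2,numpy as np
s=cv2.imread("pics/side0.png");c=cv2.imread("pics/scene0.png");w=cv2.imread("pics/wrist0.png")
def crop(im,x,y,wd,h,k):return cv2.resize(im[y:y+h,x:x+wd],None,fx=k,fy=k,interpolation=cv2.INTER_CUBIC)
a=crop(s,265,280,90,75,6);cv2.imwrite("pics/c1.png",a)
a=crop(s,165,125,90,70,6);cv2.imwrite("pics/c2.png",a)
a=crop(c,145,145,65,55,6);b=crop(c,275,165,80,55,6)
o=np.zeros((330,870,3),np.uint8);o[:,:390]=a;o[:,390:]=b;cv2.imwrite("pics/c3.png",o[:,:800] if 0 else cv2.resize(o,(796,302)))
cv2.imwrite("pics/c4.png",crop(w,110,0,200,180,3))
E
```

```text
(no output)
```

View pics/c1.png

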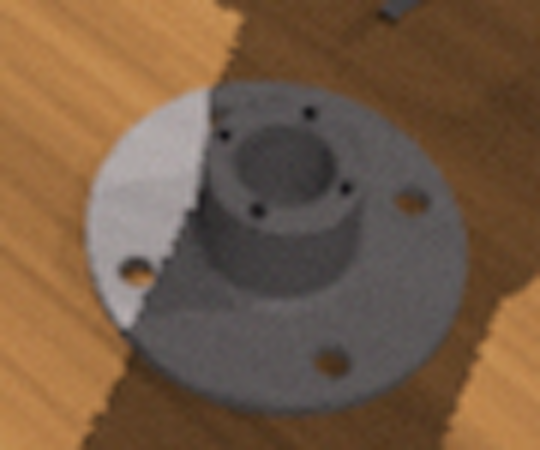

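View pics/c2.png

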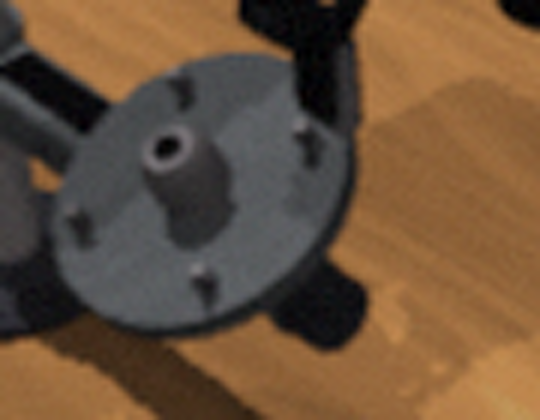

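View pics/c3.png

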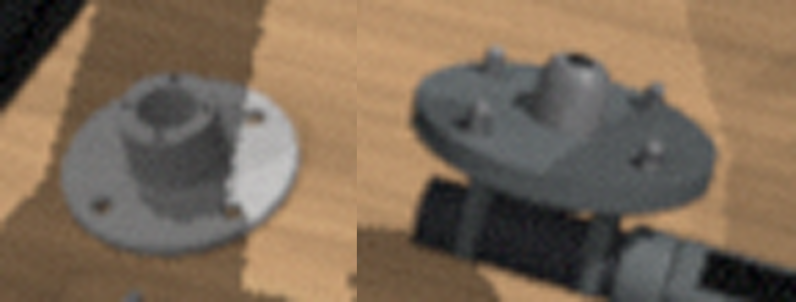

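View pics/c4.png

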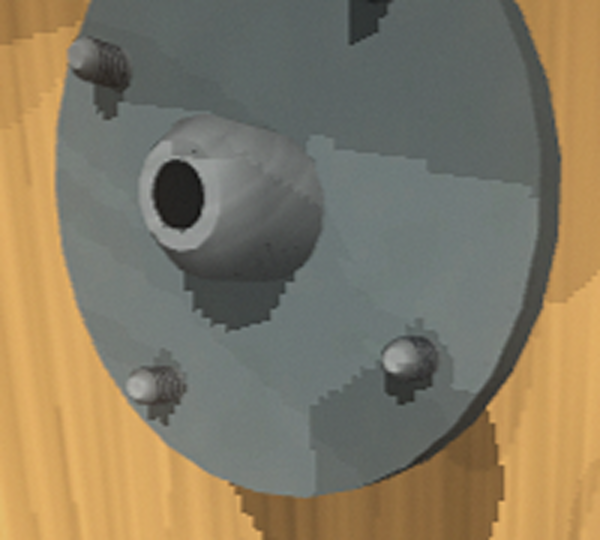

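```bash
cat > h.py <<'E'
import numpy as np,cv2
from scipy.spatial.transform import Rotation as R
def q2R(q): return R.from_quat([q[1],q[2],q[3],q[0]]).as_matrix()
def ray(cam,px,pose=None):
    c=dict(np.load(cam+".npz")) if isinstance(cam,str) else cam
    K=c["intrinsics"]; d=np.linalg.inv(K)@np.array([px[0],px[1],1.])
    if "rvec" in c:
        Rm=cv2.Rodrigues(c["rvec"].astype(float))[0]; t=c["tvec"].ravel()
        o=-Rm.T@t; d=Rm.T@d
    else:
        T=c["T_tool_cam"]; p,Rt=pose
        o=p+Rt@T[:3,3]; d=Rt@T[:3,:3]@d
    return o,d/np.linalg.norm(d)
def plane(r,z,): o,d=r; return o+d*(z-o[2])/d[2]
def planeN(r,p0,n): o,d=r; return o+d*((p0-o)@n)/(d@n)
def tri(rs):
    A=np.zeros((3,3));b=np.zeros(3)
    for o,d in rs:
        P=np.eye(3)-np.outer(d,d);A+=P;b+=P@o
    x=np.linalg.solve(A,b); return x,[np.linalg.norm((np.eye(3)-np.outer(d,d))@(x-o))*1000 for o,d in rs]
E
python3 - <<'E'
from h import *
np.set_printoptions(precision=4,suppress=True)
pose0=(np.array([0.62451,-0.00007,0.23843]),q2R([-5.369e-4,.7071057,.7071074,-6.306e-4]))
S=lambda x,y:ray("side0",((x+.5)/6-.5+265,(y+.5)/6-.5+280))
H=lambda x,y:ray("side0",((x+.5)/6-.5+165,(y+.5)/6-.5+125))
k=870/796
CF=lambda x,y:ray("scene0",((x*k+.5)/6-.5+145,(y*k+.5)/6-.5+145))
CH=lambda x,y:ray("scene0",(((x*k-390)+.5)/6-.5+275,(y*k+.5)/6-.5+165))
W=lambda x,y:ray("wrist0",((x+.5)/3-.5+110,(y+.5)/3-.5),pose0)
print("collar side",plane(S(286,168),.046),"scene",plane(CF(167,103),.046), tri([S(286,168),CF(167,103)]))
for p in [(137,270),(332,362),(411,202)]: print("hole side",plane(S(*p),.006))
for p in [(100,205),(254,115)]: print("hole scene",plane(CF(*p),.006))
print("tip",tri([H(168,150),CH(580,62),W(178,193)]))
print("tip no wrist",tri([H(168,150),CH(580,62)]))
print("studA?",tri([H(303,128),W(402,357)]))
print("studB",tri([H(200,270),W(140,385)]))
print("studC",tri([H(72,215),W(80,50)]))
for p in [(493,52),(475,105),(655,92),(655,147)]:
  print("scene stud at z~.17",plane(CH(*p),.175))
E
```

```text
collar side [ 0.5241 -0.31    0.046 ] scene [ 0.5229 -0.3081  0.046 ] (array([ 0.5235, -0.3091,  0.0459]), [np.float64(1.121306022480644), np.float64(1.1213060224806168)])
hole side [ 0.4837 -0.2849  0.006 ]
hole side [ 0.5022 -0.3508  0.006 ]
hole side [ 0.567  -0.3317  0.006 ]
hole scene [ 0.5679 -0.331   0.006 ]
hole scene [ 0.4815 -0.2852  0.006 ]
tip (array([0.5752, 0.0943, 0.1873]), [np.float64(0.9985484143385835), np.float64(1.175652542722551), np.float64(0.4466936756811631)])
tip no wrist (array([0.5749, 0.0941, 0.1874]), [np.float64(1.0475356657820547), np.float64(1.0475356657819395)])
studA? (array([0.6174, 0.0647, 0.19  ]), [np.float64(0.10343878101006156), np.float64(0.10343878101004063)])
studB (array([0.5568, 0.0562, 0.1609]), [np.float64(0.4268853326694799), np.float64(0.4268853326695009)])
studC (array([0.5492, 0.1247, 0.1545]), [np.float64(0.6618566263551279), np.float64(0.661856626355225)])
scene stud at z~.17 [0.5684 0.0583 0.175 ]
scene stud at z~.17 [0.5992 0.0595 0.175 ]
scene stud at z~.17 [0.5681 0.1256 0.175 ]
scene stud at z~.17 [0.597  0.1321 0.175 ]
```

Call:
{"api": "arm_command", "payload": {
  "motion": [
    [1, 0, -1, 0, 0, 0],
    [1, 0, -1, 0, 0, 0],
    [1, 0, -1, 0, 0, 0],
    [0, 0, 0, 0, 0, 0],
    [0, 0, 0, 0, 0, 0]
  ],
  "gripper": -1
}}

```text
time: 0.78
eef_pos: [0.6247, 0.0588, 0.2982]
tool_rot: [-0.0, 0.707, 0.707, -0.001]
wrist_force: [0.5, -1.6, -0.0]
finger_gap: 0.0854
```

```bash
python3 - <<'E'
from cell import get_state, capture
import cv2, numpy as np
s=get_state(); print(s["time"],s["eef_pos"],s["tool_rot"],s["wrist_force"])
c=capture("wrist"); np.savez("wrist1.npz",**c,p=s["eef_pos"],q=s["tool_rot"])
im=c["img"];cv2.imwrite("pics/w1.png",im)
E
```

```text
0.775 [0.62465539 0.0588028  0.29821299] [-9.34116031e-05  7.07363776e-01  7.06849238e-01 -7.96318249e-04] [ 0.48831406 -1.61662862 -0.01003724]
```

View pics/w1.png

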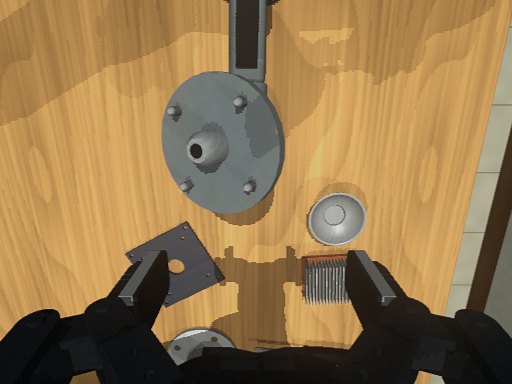

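```bash
python3 - <<'E'
import cv2
w=cv2.imread("pics/w1.png")
cv2.imwrite("pics/w1c.png",cv2.resize(w[60:220,150:295],None,fx=3.7,fy=3.7,interpolation=cv2.INTER_CUBIC))
E
```

```text
(no output)
```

View pics/w1c.png

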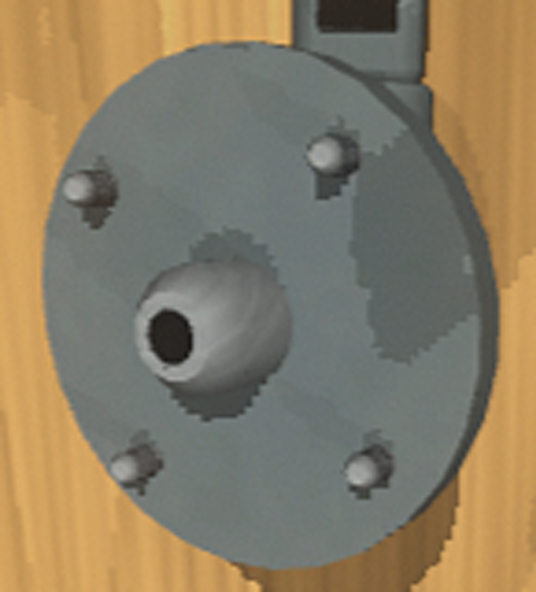

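```bash
cat > headfit.py <<'E'
from h import *
from scipy.optimize import least_squares
np.set_printoptions(precision=4,suppress=True)
pose0=(np.array([0.62451,-0.00007,0.23843]),q2R([-5.369e-4,.7071057,.7071074,-6.306e-4]))
w1=dict(np.load("wrist1.npz")); pose1=(w1["p"],q2R(w1["q"]))
H=lambda x,y:ray("side0",((x+.5)/6-.5+165,(y+.5)/6-.5+125))
k=870/796
CH=lambda x,y:ray("scene0",(((x*k-390)+.5)/6-.5+275,(y*k+.5)/6-.5+165))
W=lambda x,y:ray("wrist0",((x+.5)/3-.5+110,(y+.5)/3-.5),pose0)
V=lambda x,y:ray(w1,((x+.5)/3.7-.5+150,(y+.5)/3.7-.5+60),pose1)
# ids: 0 spigot; A -35, B, C, D
obs=[(0,H(168,150)),(0,CH(580,62)),(0,W(178,193)),(0,V(170,335)),
('A',V(360,470)),('B',V(128,470)),('C',V(76,190)),('D',V(323,155)),
('A',W(400,357)),('B',W(138,385)),('C',W(80,50)),('A',H(303,126)),('B',H(200,270))]
def frame(az,tilt):
    n=np.array([np.sin(tilt)*-np.cos(az),np.sin(tilt)*-np.sin(az),np.cos(tilt)])
    y=np.array([-np.sin(az),np.cos(az),0]); x=np.cross(y,n); return np.stack([x,y,n],1)
def pts(v):
    F=frame(v[3],v[5]); O=v[:3]; d={0:O+F[:,2]*.026}
    for i,nm in enumerate("ABCD"):
        a=np.radians(-45-90*i)+v[4]; d[nm]=O+F@np.array([.048*np.cos(a),.048*np.sin(a),.0115])
    return d
def res(v):
    d=pts(v); r=[]
    for nm,(o,dd) in obs: r.append((np.eye(3)-np.outer(dd,dd))@(d[nm]-o)*1000)
    return np.concatenate(r+[[3*(v[2]-.165)*1000, 3*np.degrees(v[5]-np.radians(27))]])
if __name__=="__main__":
    s=least_squares(res,[.587,.094,.165,-.08,.17,np.radians(27)],loss="soft_l1")
    v=s.x; print("O",v[:3],"az,phi,tilt deg",np.degrees(v[3:]))
    d=pts(v)
    for nm,(o,dd) in obs: print(nm,round(np.linalg.norm((np.eye(3)-np.outer(dd,dd))@(d[nm]-o))*1000,2))
    J=s.jac; print("sig",np.sqrt(np.diag(np.linalg.inv(J.T@J)))*[1,1,1,57.3,57.3,57.3])
    np.save("head.npy",v)
E
python3 headfit.py
```

```text
O [0.5883 0.0943 0.1649] az,phi,tilt deg [ 0.9736  6.048  27.0673]
0 1.65
0 1.67
0 0.63
0 0.7
A 0.49
B 1.16
C 0.66
D 0.6
A 0.35
B 0.66
C 0.81
A 0.88
B 0.82
sig [0.0004 0.0004 0.0003 2.427  2.3958 0.325 ]
```

```bash
python3 - <<'E'
import cv2,numpy as np
s=cv2.imread("pics/side0.png");c=cv2.imread("pics/scene0.png")
a=cv2.resize(s[110:190,135:215],None,fx=5,fy=5,interpolation=cv2.INTER_CUBIC)
b=cv2.resize(c[210:290,345:425],None,fx=5,fy=5,interpolation=cv2.INTER_CUBIC)
cv2.imwrite("pics/post.png",np.hstack([a,b]))
E
```

```text
(no output)
```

View pics/post.png

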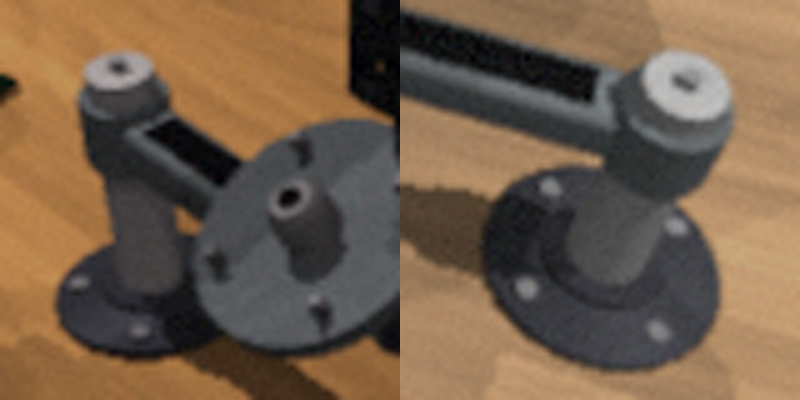

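```bash
python3 - <<'E'
from h import *
v=np.load("head.npy")
r=[ray("side0",(119.5/5-.5+135,68.5/5-.5+110)),ray("scene0",(285.5/5-.5+345,85.5/5-.5+210))]
p,e=tri(r);print(p,e,plane(r[0],.155),plane(r[1],.155))
for q in (p,):
  d=q[:2]-v[:2];print(np.hypot(*d),np.degrees(np.arctan2(d[1],d[0]))-90)
import headfit as hf
from scipy.optimize import least_squares
az=np.arctan2(d[1],d[0])-np.pi/2
s=least_squares(lambda u:np.r_[hf.res(u),(u[3]-az)*57.3*2],v,loss="soft_l1");v=s.x
print(v[:3],np.degrees(v[3:]));np.save("head.npy",v)
F=hf.frame(v[3],v[5]);print(F);d=hf.pts(v)
for nm,(o,dd) in hf.obs: print(nm,round(np.linalg.norm((np.eye(3)-np.outer(dd,dd))@(d[nm]-o))*1000,2),end=' ')
E
```

```text
[0.61875391 0.29246764 0.14904142] [np.float64(0.6177697357461881), np.float64(0.617769735746269)] [0.61374876 0.28319728 0.155     ] [0.62313657 0.29180861 0.155     ]
0.2004548470111932 -8.733978851463192
[0.5881 0.0932 0.1646] [-8.2498 15.1268 26.9871]
[[ 0.8819  0.1435 -0.4491]
 [-0.1279  0.9897  0.0651]
 [ 0.4538  0.      0.8911]]
0 1.8 0 1.54 0 0.82 0 0.74 A 1.02 B 2.65 C 0.57 D 0.37 A 0.85 B 1.4 C 1.92 A 2.36 B 2.29
```

```bash
python3 - <<'E'
import cv2
w=cv2.imread("pics/w1.png")
cv2.imwrite("pics/w1d.png",cv2.resize(w[0:100,200:300],None,fx=6,fy=6,interpolation=cv2.INTER_CUBIC))
E
```

```text
(no output)
```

View pics/w1d.png

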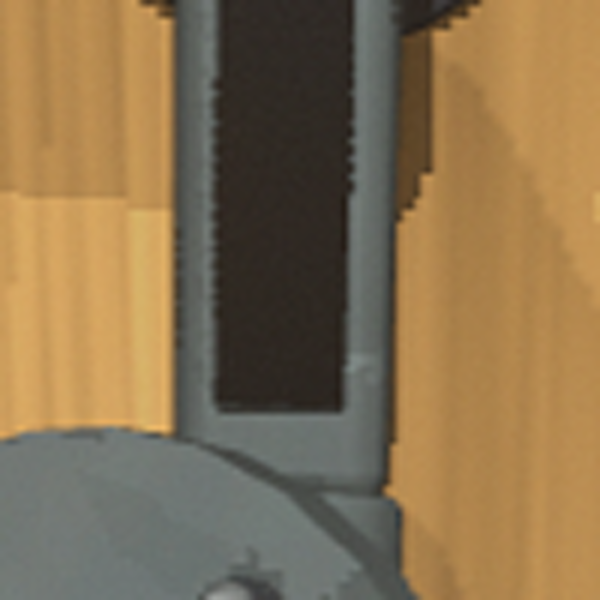

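```bash
python3 - <<'E'
from h import *
w1=dict(np.load("wrist1.npz")); pose1=(w1["p"],q2R(w1["q"]))
P=lambda x,y,z:plane(ray(w1,((x+.5)/6-.5+200,(y+.5)/6-.5),pose1),z)
for z in (.115,.129,.132):
  for a,b in [((219,0),(215,405)),((354,0),(344,405)),((180,0),(178,430)),((402,0),(390,430))]:
    p,q=P(*a,z),P(*b,z); d=p-q; print(z,p[:2],q[:2],np.degrees(np.arctan2(-d[0],d[1])))
E
```

```text
0.115 [0.60619643 0.21885899] [0.60437543 0.16219657] -1.8407233218899257
0.115 [0.62657051 0.21885286] [0.6250692  0.16219559] -1.5178721049059731
0.115 [0.6003099  0.21886077] [0.59833597 0.15846448] -1.87192514047071
0.115 [0.63381373 0.21885067] [0.63247673 0.15846343] -1.268351015157404
0.129 [0.60704556 0.2152448 ] [0.60530485 0.1610807 ] -1.840723321889814
0.129 [0.62652132 0.21523893] [0.6250862  0.16107976] -1.517872104905963
0.129 [0.60141857 0.2152465 ] [0.59953167 0.15751316] -1.8719251404706743
0.129 [0.63344517 0.21523685] [0.63216712 0.15751216] -1.2683510151574324
0.132 [0.60722751 0.21447033] [0.60550401 0.16084158] -1.8407233218898906
0.132 [0.62651078 0.21446452] [0.62508985 0.16084065] -1.51787210490602
0.132 [0.60165614 0.21447201] [0.5997879  0.15730931] -1.871925140470745
0.132 [0.6333662  0.21446246] [0.63210078 0.15730832] -1.2683510151573678
```

```bash
python3 - <<'E'
from h import *
import headfit as hf
from scipy.optimize import least_squares
v=np.load("head.npy");az=np.radians(-1.6)
s=least_squares(lambda u:np.r_[hf.res(u),(u[3]-az)*57.3*4],v,loss="soft_l1");v=s.x
print(v[:3],np.degrees(v[3:]));np.save("head.npy",v)
F=hf.frame(v[3],v[5]);print(F);d=hf.pts(v)
for nm,(o,dd) in hf.obs: print(nm,round(np.linalg.norm((np.eye(3)-np.outer(dd,dd))@(d[nm]-o))*1000,2),end=' ')
E
```

```text
[0.5883 0.094  0.1648] [-1.5716  8.5257 27.0495]
[[ 0.8903  0.0274 -0.4546]
 [-0.0244  0.9996  0.0125]
 [ 0.4548  0.      0.8906]]
0 1.69 0 1.6 0 0.62 0 0.62 A 0.64 B 1.42 C 0.29 D 0.34 A 0.46 B 0.36 C 0.92 A 1.3 B 1.18
```

Call:
{"api": "arm_command", "payload": {
  "motion": [
    [-1, -0.26, 0, 0, 0, 0],
    [-1, -0.26, 0, 0, 0, 0],
    [-1, -0.26, 0, 0, 0, 0],
    [-1, -0.26, 0, 0, 0, 0],
    [-1, -0.26, 0, 0, 0, 0],
    [-1, -0.26, 0, 0, 0, 0],
    [-1, -0.26, 0, 0, 0, 0],
    [-1, -0.26, 0, 0, 0, 0]
  ]
}}

```text
time: 1.82
eef_pos: [0.583, -0.1013, 0.2993]
tool_rot: [0.0, 0.707, 0.707, 0.0]
wrist_force: [0.5, -0.0, -0.1]
finger_gap: 0.0854
```

Call:
{"api": "arm_command", "payload": {
  "motion": [
    [-1, -0.3, 0.8, 0, 0, 0],
    [-1, -0.3, 0.8, 0, 0, 0],
    [-1, -0.3, 0.8, 0, 0, 0],
    [-1, -0.3, 0.8, 0, 0, 0],
    [-1, -0.3, 0.8, 0, 0, 0],
    [-1, -0.3, 0.8, 0, 0, 0],
    [-1, -0.3, 0.8, 0, 0, 0],
    [-1, -0.3, 0.8, 0, 0, 0]
  ]
}}

```text
time: 2.82
eef_pos: [0.5349, -0.2612, 0.1708]
tool_rot: [0.0, 0.707, 0.707, 0.0]
wrist_force: [0.4, -0.5, -0.1]
finger_gap: 0.0853
```

Call:
{"api": "arm_command", "payload": {
  "motion": [
    [-1, -0.3, 0, 0, 0, 0],
    [-1, -0.2, 0, 0, 0, 0],
    [-0.4, 0, 0, 0, 0, -1],
    [0, 0, 0, 0, 0, -1],
    [0, 0, 0, 0, 0, -1],
    [0, 0, 0, 0, 0, -1],
    [0, 0, 0, 0, 0, 0],
    [0, 0, 0, 0, 0, 0]
  ]
}}

```text
time: 3.82
eef_pos: [0.5254, -0.3084, 0.1715]
tool_rot: [0.0, 0.602, 0.798, 0.0]
wrist_force: [0.0, 0.1, 0.1]
finger_gap: 0.0855
```

```bash
python3 - <<'E'
from cell import get_state, capture
import cv2, numpy as np
s=get_state(); print(s["time"],s["eef_pos"],s["tool_rot"],s["wrist_force"],s["joint_positions"])
c=capture("wrist"); np.savez("wrist2.npz",**c,p=s["eef_pos"],q=s["tool_rot"])
im=c["img"];cv2.imwrite("pics/w2.png",im)
E
```

```text
3.825 [ 0.52540076 -0.30842713  0.17146645] [1.94221627e-04 6.02492052e-01 7.98124857e-01 4.87196617e-05] [0.04408792 0.0568228  0.09072952] [ 0.42600743  0.44671938  0.03441165  1.71394267 -0.01791477  0.98083559
  0.74456245]
```

View pics/w2.png

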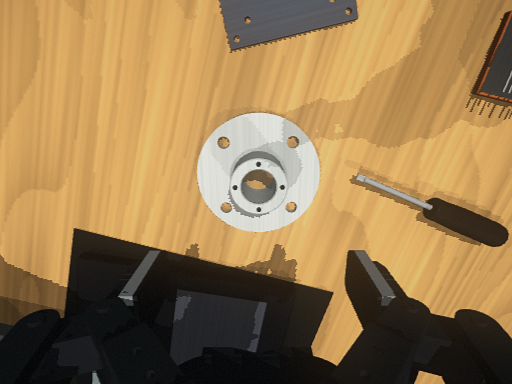

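```bash
python3 - <<'E'
from h import *
w=dict(np.load("wrist2.npz")); P=(w["p"],q2R(w["q"]))
im=w["img"]
cv2.imwrite("pics/w2c.png",cv2.resize(im[105:240,190:330],None,fx=5,fy=5,interpolation=cv2.INTER_CUBIC)) 
print(plane(ray(w,(259,187),P),.046))
h=[plane(ray(w,p,P),.006) for p in [(224,142.5),(293,142),(291,207.5),(226,207.5)]]
c=np.mean(h,0);print(np.round(h,4),c)
for q in h: print(np.hypot(*(q-c)[:2]),np.degrees(np.arctan2(*(q-c)[1::-1])))
E
```

```text
[ 0.52760329 -0.30757288  0.046     ]
[[ 0.4857 -0.2848  0.006 ]
 [ 0.5504 -0.2658  0.006 ]
 [ 0.5695 -0.3313  0.006 ]
 [ 0.5042 -0.3499  0.006 ]] [ 0.52747155 -0.30794213  0.006     ]
0.04774707331315998 150.96524632820993
0.04800542967740032 61.44228309742917
0.04810650732914755 -29.02077929987334
0.04801551580826217 -118.98672501715502
```

View pics/w2c.png

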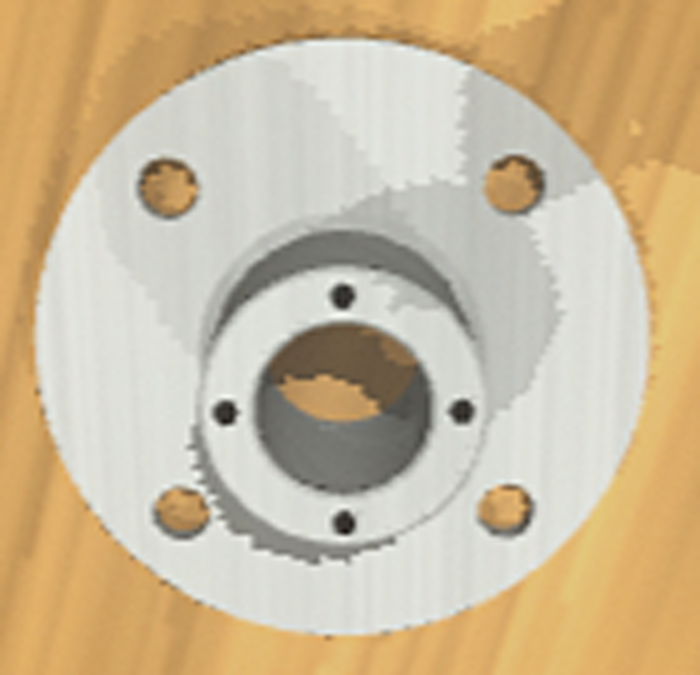

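Call:
{"api": "arm_command", "payload": {
  "motion": [
    [0, 0.05, 1, 0, 0, 0],
    [0, 0, 1, 0, 0, 0],
    [0, 0, 1, 0, 0, 0],
    [0, 0, 1, 0, 0, 0],
    [0, 0, 1, 0, 0, 0],
    [0, 0, 1, 0, 0, 0],
    [0, 0, 0.7, 0, 0, 0],
    [0, 0, 0.6, 0, 0, 0]
  ]
}}

```text
time: 4.88
eef_pos: [0.5265, -0.3078, 0.0247]
tool_rot: [0.0, 0.602, 0.799, -0.0]
wrist_force: [0.2, -1.2, -0.5]
finger_gap: 0.0855
```

Call:
{"api": "arm_command", "payload": {
  "motion": [
    [0, 0, 0, 0, 0, 0],
    [0, 0, 0, 0, 0, 0],
    [0, 0, 0, 0, 0, 0],
    [0, 0, 0, 0, 0, 0],
    [0, 0, 0, 0, 0, 0]
  ],
  "gripper": 1,
  "grip_force": 50
}}

```text
time: 5.5
eef_pos: [0.5268, -0.308, 0.0261]
tool_rot: [0.001, 0.602, 0.799, 0.0]
wrist_force: [-0.4, 1.0, 6.1]
finger_gap: 0.0504
```

```bash
python3 - <<'E'
from cell import get_state, capture
import cv2, numpy as np
s=get_state(); print(s["time"],s["eef_pos"],s["tool_rot"],s["wrist_force"],s["finger_gap"])
c=capture("wrist"); cv2.imwrite("pics/w3.png",c["img"])
E
```

```text
5.5 [ 0.52680119 -0.30802009  0.0260784 ] [6.06421798e-04 6.01808674e-01 7.98640059e-01 9.17514189e-05] [-0.41616902  0.98746668  6.05987753] 0.0504195501096063
```

View pics/w3.png

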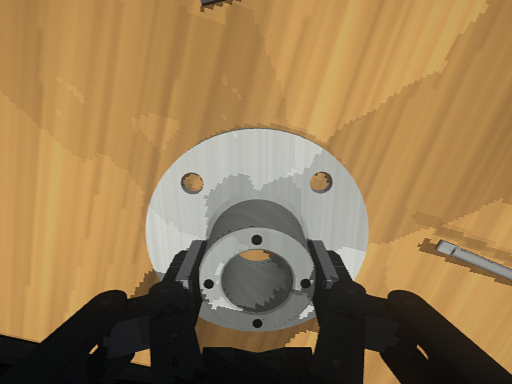

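Call:
{"api": "arm_command", "payload": {
  "motion": [
    [0, 0, -0.5, 0, 0, 0],
    [0, 0, -1, 0, 0, 0],
    [0, 0, -1, 0, 0, 0],
    [0, 0, -1, 0, 0, 0],
    [0, 0, -1, 0, 0, 0],
    [0, 0, -1, 0, 0, 0],
    [0, 0, -1, 0, 0, 0],
    [0, 0, -1, 0, 0, 0]
  ]
}}

```text
time: 6.55
eef_pos: [0.5261, -0.3076, 0.1771]
tool_rot: [0.0, 0.602, 0.799, 0.0]
wrist_force: [0.2, 0.1, -3.1]
finger_gap: 0.0504
```

```bash
python3 - <<'E'
from cell import get_state, capture
import cv2, numpy as np
s=get_state(); print(s["time"],s["eef_pos"],s["tool_rot"],s["wrist_force"],s["moment"],s["finger_gap"])
c=capture("wrist"); np.savez("wrist4.npz",**c,p=s["eef_pos"],q=s["tool_rot"]); cv2.imwrite("pics/w4.png",c["img"])
E
```

```text
6.55 [ 0.52612394 -0.30762237  0.17709076] [2.18848058e-04 6.01828770e-01 7.98625118e-01 6.75543531e-05] [ 0.18961897  0.0534889  -3.05326651] [ 0.02430265 -0.00472972 -0.01369538] 0.050403324146021486
```

View pics/w4.png

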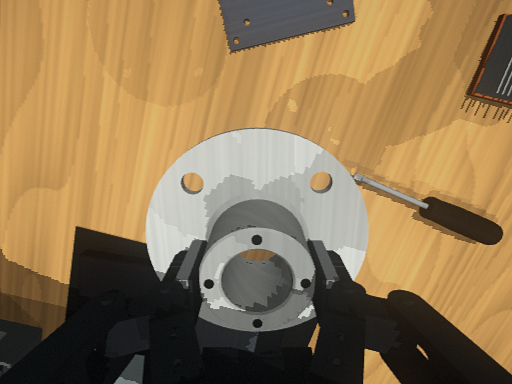

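```bash
python3 - <<'E'
from h import *
w=dict(np.load("wrist4.npz")); T=w["T_tool_cam"];im=w["img"]
def pt(px,z):
    d=T[:3,:3]@np.linalg.inv(w["intrinsics"])@np.r_[px,1.]; o=T[:3,3]; return o+d*(z-o[2])/d[2]
for p in [(192,182.5),(321,182)]: print(pt(p,.020))
for p in [(257,240),(209,284.5),(305,284.5),(257.5,323)]: print(pt(p,-.020))
E
```

```text
[ 0.03416707 -0.03361554  0.02      ]
[0.03449306 0.03398948 0.02      ]
[ 0.02082955  0.00045219 -0.02      ]
[-0.00054596 -0.02038479 -0.02      ]
[-0.00051242  0.02132952 -0.02      ]
[-0.0208778   0.00071917 -0.02      ]
```

```bash
cat > go.py <<'E'
from h import *
import headfit as hf
from cell import get_state
np.set_printoptions(precision=3,suppress=True)
v=np.load("head.npy")
def target(h,dphi=0,off=(0,0),und=.026):
    F=hf.frame(v[3],v[5]); a=v[4]+np.radians(dphi)
    y=F@[np.cos(a),np.sin(a),0]; z=-F[:,2]; x=np.cross(y,z)
    return v[:3]+F@[off[0],off[1],h+und], np.stack([x,y,z],1)
def cur():
    s=get_state(); return s["eef_pos"],q2R(s["tool_rot"]),s
def rel(p,Rc,pt,Rt): # shift in tool units, rot in units
    return Rc.T@(pt-p)/.02, np.degrees(R.from_matrix(Rc.T@Rt).as_rotvec())/4
E
python3 - <<'E'
from go import *
p,Rc,s=cur(); pt,Rt=target(.05)
print(pt); t,r=rel(p,Rc,pt,Rt); print("rot units",r,"shift units to target (cur axes)",t)
print("to wp",Rc.T@(np.array([.535,-.02,.30])-p)/.02)
print("then from wp in final axes",Rt.T@(pt-np.array([.535,-.02,.30]))/.02)
E
```

```text
[0.554 0.095 0.232]
rot units [-6.543 -1.49   2.224] shift units to target (cur axes) [19.014  6.83  -2.658]
to wp [13.736  4.356 -6.027]
then from wp in final axes [5.833 0.024 3.361]
```

Call:
{"api": "arm_command", "payload": {
  "motion": [
    [0.9, 0.3, -0.8, 0, 0, 0],
    [1, 0.3, -0.8, 0, 0, 0],
    [1, 0.3, -0.8, 0, 0, 0],
    [1, 0.3, -0.8, 0, 0, 0],
    [1, 0.3, -0.8, 0, 0, 0],
    [1, 0.3, -0.8, 0, 0, 0],
    [1, 0.3, -0.6, 0, 0, 0],
    [1, 0.3, -0.6, 0, 0, 0]
  ]
}}

```text
time: 7.6
eef_pos: [0.5288, -0.1408, 0.2964]
tool_rot: [0.0, 0.602, 0.799, 0.0]
wrist_force: [0.5, 0.4, -4.1]
finger_gap: 0.0502
```

Call:
{"api": "arm_command", "payload": {
  "motion": [
    [1, 0.3, 0, 0, 0, 0],
    [1, 0.3, 0, 0, 0, 0],
    [1, 0.3, 0, 0, 0, 0],
    [1, 0.35, 0, 0, 0, 0],
    [1, 0.4, 0, 0, 0, 0],
    [0.8, 0.3, 0, 0, 0, 0]
  ]
}}

```text
time: 8.35
eef_pos: [0.5342, -0.0185, 0.2958]
tool_rot: [0.0, 0.601, 0.799, 0.0]
wrist_force: [-0.7, -0.1, -3.3]
finger_gap: 0.0502
```

Call:
{"api": "arm_command", "payload": {
  "motion": [
    [0, 0, 0, -0.82, -0.19, 0.28],
    [0, 0, 0, -0.82, -0.19, 0.28],
    [0, 0, 0, -0.82, -0.19, 0.28],
    [0, 0, 0, -0.82, -0.19, 0.28],
    [0, 0, 0, -0.82, -0.19, 0.28],
    [0, 0, 0, -0.82, -0.19, 0.28],
    [0, 0, 0, -0.82, -0.19, 0.28],
    [0, 0, 0, -0.82, -0.19, 0.28]
  ]
}}

```text
time: 9.35
eef_pos: [0.5338, -0.0199, 0.2954]
tool_rot: [0.179, 0.645, 0.727, 0.15]
wrist_force: [0.1, 0.2, -4.1]
finger_gap: 0.0506
```

```bash
python3 - <<'E'
from go import *
p,Rc,s=cur(); pt,Rt=target(.05)
print(s["time"],p,pt,s["wrist_force"],s["joint_positions"]); t,r=rel(p,Rc,pt,Rt); print("rot units",r,"shift",t)
E
```

```text
9.35 [ 0.534 -0.02   0.295] [0.554 0.095 0.232] [ 0.109  0.212 -4.146] [ 0.038 -0.034 -0.121  2.104  0.082  0.605 -0.021]
rot units [-0.019  0.    -0.029] shift [5.809 0.171 3.184]
```

Call:
{"api": "arm_command", "payload": {
  "motion": [
    [1, 0.03, 0.4, 0, 0, 0],
    [1, 0.03, 0.4, 0, 0, 0],
    [1, 0.03, 0.5, 0, 0, 0],
    [1, 0.03, 0.6, 0, 0, 0],
    [1, 0.03, 0.6, 0, 0, 0],
    [0.8, 0.02, 0.65, 0, 0, 0],
    [0, 0, 0, 0, 0, 0]
  ]
}}

```text
time: 10.22
eef_pos: [0.5531, 0.0959, 0.232]
tool_rot: [0.178, 0.645, 0.729, 0.149]
wrist_force: [0.2, -0.6, -4.2]
finger_gap: 0.0503
```

```bash
python3 - <<'E'
from go import *
from cell import capture
p,Rc,s=cur(); pt,Rt=target(.05)
print(s["time"],p,pt,s["wrist_force"],s["moment"],s["joint_positions"]); t,r=rel(p,Rc,pt,Rt); print("rot units",r,"shift",t)
for n in ["scene","side","wrist"]:
    c=capture(n); np.savez(n+"5.npz",**c,p=p,q=s["tool_rot"]); cv2.imwrite(f"pics/{n}5.png",c["img"])
    if n=="side": a=c["img"][80:220,120:280]
    if n=="scene": b=c["img"][120:260,250:410]
cv2.imwrite("pics/sc5.png",cv2.resize(np.hstack([a,b]),None,fx=2.5,fy=2.5,interpolation=cv2.INTER_CUBIC))
E
```

```text
10.225 [0.553 0.096 0.232] [0.554 0.095 0.232] [ 0.201 -0.609 -4.168] [ 0.023  0.88  -0.001] [-0.133  0.109 -0.246  2.122  0.42   0.515 -0.575]
rot units [-0.064 -0.016  0.012] shift [-0.049  0.032 -0.007]
```

View pics/sc5.png

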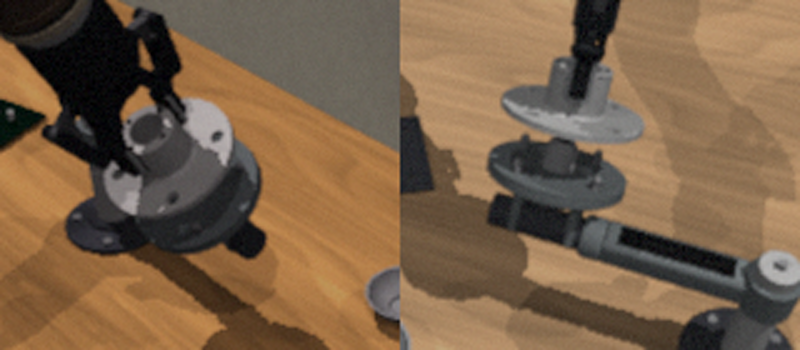

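View pics/wrist5.png

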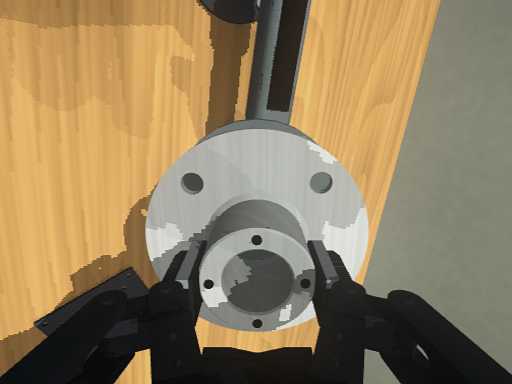

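```bash
python3 - <<'E'
import cv2,numpy as np
s=cv2.imread("pics/side5.png");c=cv2.imread("pics/scene5.png")
a=cv2.resize(s[115:175,160:220],None,fx=6.5,fy=6.5,interpolation=cv2.INTER_CUBIC)
b=cv2.resize(c[135:195,285:345],None,fx=6.5,fy=6.5,interpolation=cv2.INTER_CUBIC)
cv2.imwrite("pics/sc5b.png",np.hstack([a,b]))
E
```

```text
(no output)
```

View pics/sc5b.png

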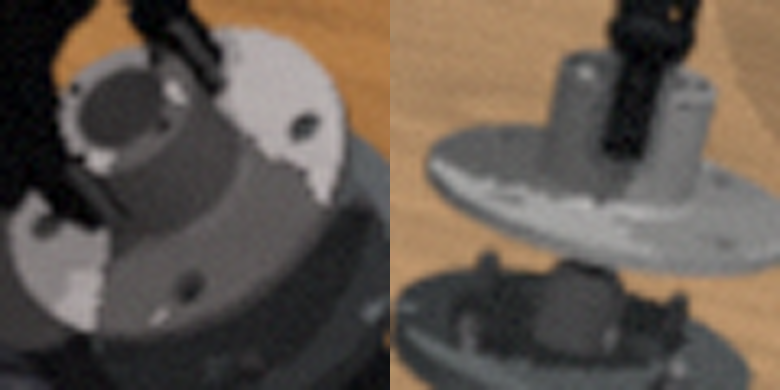

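```bash
python3 - <<'E'
from go import *
w=dict(np.load("wrist5.npz")); p,Rc=w["p"],q2R(w["q"])
def proj(n,X):
    c=np.load(n+"5.npz"); return cv2.projectPoints(np.array([X]),c["rvec"].astype(float),c["tvec"].astype(float),c["intrinsics"],None)[0].ravel()
crop=lambda q,o:((q-o+.5)*6.5-.5)
T=lambda x,y,z:p+Rc@np.array([x,y,z])
ct=T(0,0,-.020)
print("collar side",crop(proj("side",ct),(160,115)),"obs 121,109")
print("collar scene",crop(proj("scene",ct),(285,135)),"obs 248,72")
for sx in(1,-1):
  for sy in(1,-1): print(sx,sy,"side",crop(proj("side",T(sx*.0339,sy*.0339,.020)),(160,115)),"scene",crop(proj("scene",T(sx*.0339,sy*.0339,.020)),(285,135)))
print("mm/px side",1000*np.linalg.norm(ct-ray("side5",(0,0))[0])/465,"scene",1000*np.linalg.norm(ct-ray("scene5",(0,0))[0])/371)
# predicted spigot tip and studs of fit
d=hf.pts(v)
k=870/796
for nm in d:
  q=proj("side",d[nm]);q2=proj("scene",d[nm]);print(nm,"side c2",(q-(165,125)+.5)*6-.5,"scene c3",(((q2-(275,165)+.5)*6-.5)+(390,0))/k)
E
```

```text
collar side [116.091 105.947] obs 121,109
collar scene [246.951  74.735] obs 248,72
1 1 side [159.892  69.445] scene [320.782 243.82 ]
1 -1 side [ 45.053 222.928] scene [321.076 180.623]
-1 1 side [300.933 126.127] scene [110.699 198.719]
-1 -1 side [184.403 286.095] scene [126.472 139.5  ]
mm/px side 2.167830195291572 scene 2.1694500388812292
0 side c2 [168.167 145.476] scene c3 [577.487  65.176]
A side c2 [300.849 123.251] scene c3 [478.65 109.13]
B side c2 [198.003 267.469] scene c3 [493.631  53.073]
C side c2 [ 71.794 208.912] scene c3 [654.577  88.382]
D side c2 [173.208  70.376] scene c3 [652.14 147.85]
```

Call:
{"api": "arm_command", "payload": {
  "motion": [
    [-0.04, 0.03, 0.5, -0.06, 0, 0],
    [0, 0, 0.5, 0, 0, 0],
    [0, 0, 0.25, 0, 0, 0],
    [0, 0, 0, 0, 0, 0]
  ]
}}

```text
time: 10.88
eef_pos: [0.5658, 0.0932, 0.2102]
tool_rot: [0.179, 0.645, 0.727, 0.15]
wrist_force: [-0.4, 1.1, -3.1]
finger_gap: 0.0505
```

```bash
cat > st.py <<'E'
from go import *
p,Rc,s=cur(); F=hf.frame(v[3],v[5])
u=p+Rc@np.array([0,0,.026])
print("t",s["time"],"flange underside in head frame mm",F.T@(u-v[:3])*1000,"rot err units",rel(p,Rc,*target(0))[1])
print("force tool",Rc.T@s["wrist_force"],"moment tool",Rc.T@s["moment"],"gap",s["finger_gap"])
E
python3 st.py
```

```text
t 10.875 flange underside in head frame mm [ 0.671 -1.497 24.633] rot err units [ 0.007  0.002 -0.019]
force tool [ 1.298 -1.599  2.537] moment tool [ 0.903  0.116 -0.011] gap 0.05047985348253459
```

Call:
{"api": "arm_command", "payload": {
  "motion": [
    [0.06, -0.03, 0.15, 0, 0, 0],
    [0, 0, 0.15, 0, 0, 0],
    [0, 0, 0, 0, 0, 0]
  ]
}}

```text
time: 11.25
eef_pos: [0.5679, 0.0944, 0.2051]
tool_rot: [0.18, 0.645, 0.727, 0.151]
wrist_force: [-0.4, -0.1, -3.4]
finger_gap: 0.0503
```

```bash
python3 st.py
```

```text
t 11.25 flange underside in head frame mm [ 0.212 -0.198 19.12 ] rot err units [ 0.02  -0.001 -0.017]
force tool [ 0.222 -1.941  2.827] moment tool [0.899 0.116 0.015] gap 0.05030819328018691
```

Call:
{"api": "arm_command", "payload": {
  "motion": [
    [0, 0, 0.1, 0, 0, 0],
    [0, 0, 0.1, 0, 0, 0],
    [0, 0, 0, 0, 0, 0]
  ]
}}

```text
time: 11.62
eef_pos: [0.5698, 0.0943, 0.2015]
tool_rot: [0.18, 0.645, 0.727, 0.151]
wrist_force: [-0.6, 0.2, -5.4]
finger_gap: 0.0507
```

```bash
python3 st.py
```

```text
t 11.625 flange underside in head frame mm [ 0.256 -0.272 15.092] rot err units [ 0.02 -0.   -0.02]
force tool [ 0.586 -2.91   4.512] moment tool [ 1.084  0.154 -0.024] gap 0.05065815429198241
```

Call:
{"api": "arm_command", "payload": {
  "motion": [
    [0, 0, 0.1, 0, 0, 0],
    [0, 0, 0.1, 0, 0, 0],
    [0, 0, 0, 0, 0, 0]
  ]
}}

```text
time: 12.0
eef_pos: [0.5716, 0.0942, 0.1979]
tool_rot: [0.18, 0.645, 0.727, 0.151]
wrist_force: [-0.5, 0.1, -4.5]
finger_gap: 0.0499
```

```bash
python3 st.py
```

```text
t 12.0 flange underside in head frame mm [ 0.24  -0.268 11.046] rot err units [ 0.019  0.    -0.019]
force tool [ 0.485 -2.444  3.73 ] moment tool [1.056 0.131 0.032] gap 0.049888520746222395
```

Call:
{"api": "arm_command", "payload": {
  "motion": [
    [0, 0, 0.1, 0, 0, 0],
    [0, 0, 0.1, 0, 0, 0],
    [0, 0, 0, 0, 0, 0]
  ]
}}

```text
time: 12.38
eef_pos: [0.5735, 0.0942, 0.1943]
tool_rot: [0.18, 0.645, 0.727, 0.151]
wrist_force: [-1.1, 0.4, -5.6]
finger_gap: 0.0502
```

```bash
python3 st.py
```

```text
t 12.375 flange underside in head frame mm [ 0.237 -0.254  7.053] rot err units [ 0.02  -0.    -0.019]
force tool [ 0.859 -3.399  4.456] moment tool [ 1.225  0.059 -0.015] gap 0.050214448332874854
```

Call:
{"api": "arm_command", "payload": {
  "motion": [
    [0, 0, 0.1, 0, 0, 0],
    [0, 0, 0.08, 0, 0, 0],
    [0, 0, 0, 0, 0, 0]
  ]
}}

```text
time: 12.75
eef_pos: [0.5751, 0.0941, 0.1911]
tool_rot: [0.18, 0.645, 0.727, 0.151]
wrist_force: [-0.5, -0.1, -4.8]
finger_gap: 0.0503
```

```bash
python3 st.py
```

```text
t 12.75 flange underside in head frame mm [ 0.228 -0.251  3.466] rot err units [ 0.02  -0.    -0.019]
force tool [ 0.276 -2.623  4.07 ] moment tool [1.281 0.077 0.039] gap 0.050256087070727366
```

Call:
{"api": "arm_command", "payload": {
  "motion": [
    [0, 0, 0.06, 0, 0, 0],
    [0, 0, 0.06, 0, 0, 0],
    [0, 0, 0, 0, 0, 0]
  ]
}}

```text
time: 13.12
eef_pos: [0.5762, 0.0941, 0.1891]
tool_rot: [0.18, 0.645, 0.727, 0.151]
wrist_force: [-1.6, -0.0, -5.6]
finger_gap: 0.0502
```

```bash
python3 st.py
```

```text
t 13.125 flange underside in head frame mm [ 0.268 -0.24   1.132] rot err units [ 0.021 -0.    -0.019]
force tool [ 0.535 -3.956  4.245] moment tool [ 1.428  0.145 -0.034] gap 0.05018573859066418
```

Call:
{"api": "arm_command", "payload": {
  "motion": [
    [0, 0, 0.04, 0, 0, 0],
    [0, 0, 0, 0, 0, 0]
  ]
}}

```text
time: 13.38
eef_pos: [0.5764, 0.0941, 0.1887]
tool_rot: [0.18, 0.645, 0.727, 0.151]
wrist_force: [-5.9, -0.5, -0.7]
finger_gap: 0.0505
```

Call:
{"api": "arm_command", "payload": {
  "motion": [
    [0, 0, 0.04, 0, 0, 0],
    [0, 0, 0, 0, 0, 0]
  ]
}}

```text
time: 13.62
eef_pos: [0.5764, 0.0941, 0.1886]
tool_rot: [0.18, 0.645, 0.727, 0.151]
wrist_force: [-13.1, -1.7, 8.3]
finger_gap: 0.0506
```

```bash
python3 st.py
```

```text
t 13.625 flange underside in head frame mm [ 0.326 -0.234  0.63 ] rot err units [ 0.028  0.008 -0.019]
force tool [ -0.868  -8.075 -13.337] moment tool [2.696 0.003 0.002] gap 0.05063801181546056
```

```bash
python3 - <<'E'
from cell import capture
import cv2,numpy as np
a=capture("side")["img"][115:195,155:235]; b=capture("scene")["img"][140:220,275:355]
cv2.imwrite("pics/s6.png",cv2.resize(np.hstack([a,b]),None,fx=5,fy=5,interpolation=cv2.INTER_CUBIC))
cv2.imwrite("pics/w6.png",capture("wrist")["img"])
E
```

```text
(no output)
```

View pics/s6.png

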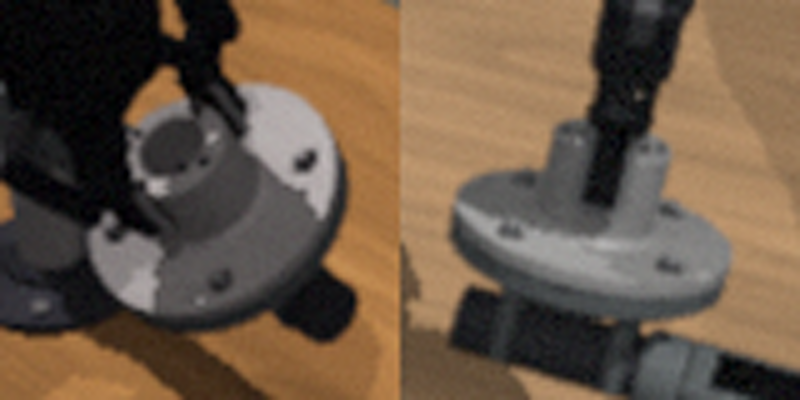

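View pics/w6.png

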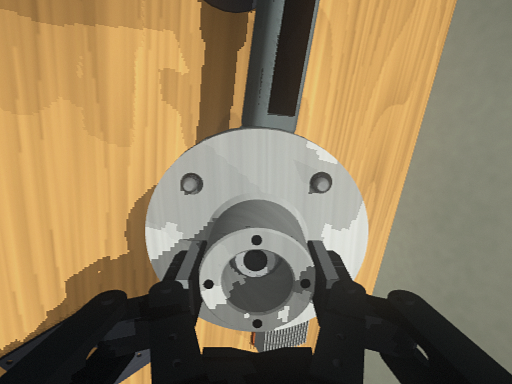

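Call:
{"api": "arm_command", "payload": {
  "motion": [
    [0, -0.03, 0, 0, 0, 0],
    [0, 0, 0, 0, 0, 0]
  ]
}}

```text
time: 14.02
eef_pos: [0.5764, 0.0941, 0.1886]
tool_rot: [0.18, 0.645, 0.727, 0.151]
wrist_force: [-10.8, -0.6, 7.5]
finger_gap: 0.0503
```

```bash
python3 st.py
```

```text
t 14.025 flange underside in head frame mm [ 0.322 -0.258  0.631] rot err units [ 0.041  0.005 -0.021]
force tool [  0.009  -6.24  -11.583] moment tool [ 2.407 -0.067  0.   ] gap 0.05032525696976987
```

Call:
{"api": "arm_command", "payload": {
  "motion": [
    [0, -0.05, 0, 0, 0, 0],
    [0, 0, 0.02, 0, 0, 0],
    [0, 0, 0, 0, 0, 0]
  ]
}}

```text
time: 14.4
eef_pos: [0.5764, 0.0941, 0.1886]
tool_rot: [0.181, 0.645, 0.727, 0.152]
wrist_force: [-10.2, -1.5, 10.8]
finger_gap: 0.0503
```

```bash
python3 st.py
```

```text
t 14.4 flange underside in head frame mm [ 0.33  -0.245  0.641] rot err units [ 0.064  0.003 -0.023]
force tool [ -1.108  -4.294 -14.313] moment tool [ 2.272 -0.158 -0.03 ] gap 0.05031548281166416
```

Call:
{"api": "arm_command", "payload": {
  "motion": [
    [0, 0, 0, 0, 0, 0],
    [0, 0, 0, 0, 0, 0]
  ],
  "grip_force": 20
}}

```text
time: 14.65
eef_pos: [0.5764, 0.0941, 0.1886]
tool_rot: [0.181, 0.645, 0.727, 0.152]
wrist_force: [-10.4, -1.1, 11.0]
finger_gap: 0.0505
```

Call:
{"api": "arm_command", "payload": {
  "motion": [
    [0, 0, 0, 0, 0, 0],
    [0, 0, 0, 0, 0, 0],
    [0, 0, 0, 0, 0, 0],
    [0, 0, 0, 0, 0, 0],
    [0, 0, 0, 0, 0, 0],
    [0, 0, 0, 0, 0, 0]
  ],
  "gripper": -1
}}

```text
time: 15.4
eef_pos: [0.5757, 0.0939, 0.1867]
tool_rot: [0.18, 0.645, 0.727, 0.151]
wrist_force: [-0.0, -0.2, 0.0]
finger_gap: 0.0854
```

```bash
python3 st.py;  python3 - <<'E'
from cell import capture
import cv2,numpy as np
from go import *
p,Rc,s=cur();c=capture("wrist");np.savez("wrist7.npz",**c,p=p,q=s["tool_rot"])
cv2.imwrite("pics/w7.png",c["img"])
E
```

```text
t 15.4 flange underside in head frame mm [-1.188 -0.419 -0.768] rot err units [ 0.024 -0.001 -0.019]
force tool [-0.222 -0.047 -0.034] moment tool [ 0.455  0.062 -0.005] gap 0.08539939355413761
```

View pics/w7.png

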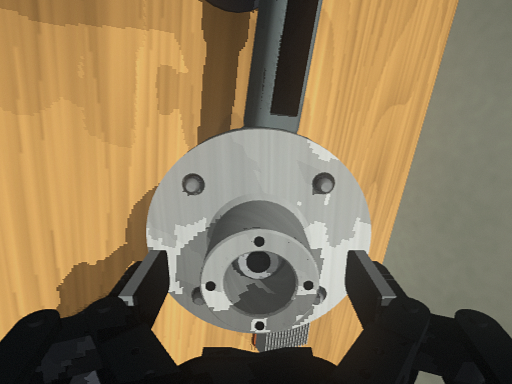

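Call:
{"api": "arm_command", "payload": {
  "motion": [
    [0, 0.05, -0.3, 0, 0, 0],
    [0, 0, -0.6, 0, 0, 0],
    [0, 0, -1, 0, 0, 0],
    [0, 0, -1, 0, 0, 0],
    [0, 0, -1, 0, 0, 0],
    [0, 0, -1, 0, 0, 0],
    [0, 0, 0, 0, 0, 0],
    [0, 0, 0, 0, 0, 0]
  ]
}}

```text
time: 16.45
eef_pos: [0.5318, 0.0951, 0.2743]
tool_rot: [0.18, 0.645, 0.727, 0.151]
wrist_force: [-0.8, 0.5, -0.4]
finger_gap: 0.0855
```

```bash
python3 st.py;  python3 - <<'E'
from cell import capture
import cv2,numpy as np
from go import *
p,Rc,s=cur();c=capture("wrist");np.savez("wrist8.npz",**c,p=p,q=s["tool_rot"])
cv2.imwrite("pics/w8.png",c["img"])
a=capture("side")["img"];b=capture("scene")["img"];cv2.imwrite("pics/side8.png",a);cv2.imwrite("pics/scene8.png",b)
a=a[115:195,155:235]; b=b[140:220,275:355]
cv2.imwrite("pics/s8.png",cv2.resize(np.hstack([a,b]),None,fx=5,fy=5,interpolation=cv2.INTER_CUBIC))
E
```

```text
t 16.45 flange underside in head frame mm [-0.491 -0.451 97.196] rot err units [ 0.026  0.001 -0.019]
force tool [ 0.631 -0.808 -0.031] moment tool [0.457 0.119 0.024] gap 0.08548396860837655
```

View pics/w8.png

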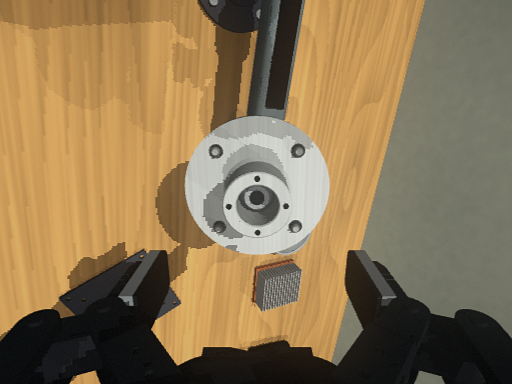

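View pics/s8.png

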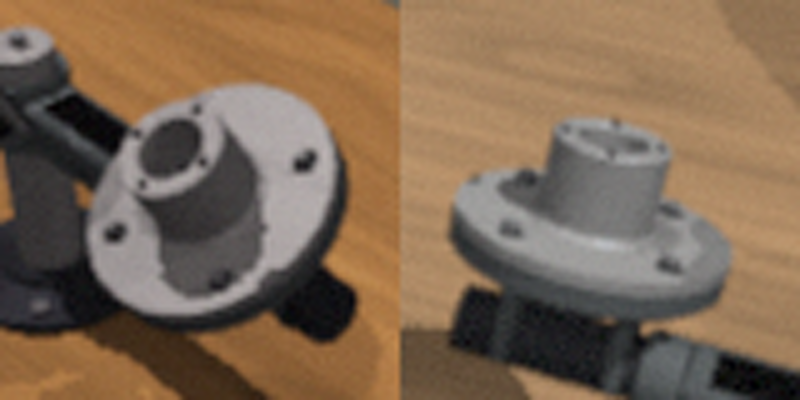

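View pics/scene8.png

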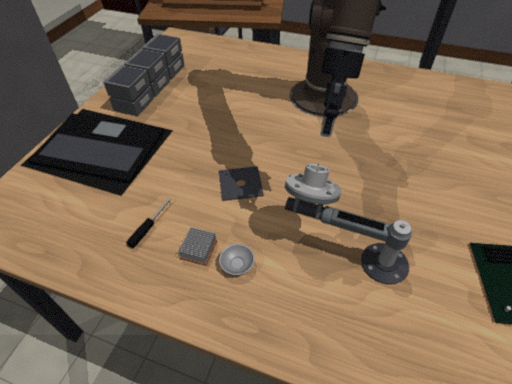

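```bash
python3 - <<'E'
from go import *
w=dict(np.load("wrist8.npz")); im=w["img"]
cv2.imwrite("pics/w8c.png",cv2.resize(im[110:260,175:340],None,fx=4,fy=4,interpolation=cv2.INTER_CUBIC))
r=[ray("side0",(172.5/5-.5+155,148.5/5-.5+115)),ray("scene0",(212.5/5-.5+275,140.5/5-.5+140)),ray(w,(257.5,205.5),(w["p"],q2R(w["q"])))]
F=hf.frame(v[3],v[5])
for rs in (r,r[:2]):
    x,e=tri(rs); print(F.T@(x-v[:3])*1000,np.round(e,2))
import cv2
a=cv2.imread("pics/scene0.png").astype(int)-cv2.imread("pics/scene8.png")
E
```

```text
[ 0.057 -0.147 45.947] [1.04 0.97 0.54]
[-0.235 -0.544 46.141] [0.93 0.93]
```

View pics/w8c.png

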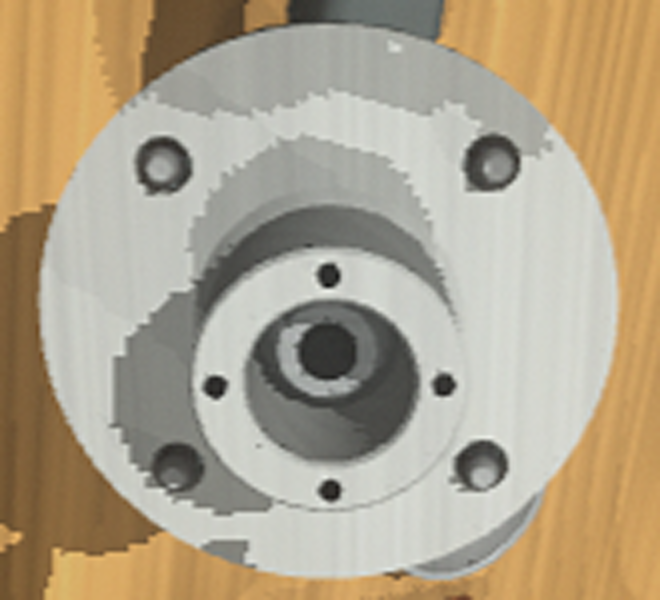

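```bash
python3 -c "
from cell import job_done
print(job_done())"
```

```text
the job is handed in; nothing more can be done
None
```

The flange is on the spigot, collar outward, with all four studs through its holes. It is seated against the head's face and released. I handed the job in at about 16.5 s.

I measured the head tilt at 27.05° and the stud offset at about +8.5°. I gripped the collar midway between the holes and turned the flange to that angle before sliding it on. It passed the stud tips without riding on them. I stopped once it met the face, with about 17–18 N of contact force and no further travel when pressed slightly. Then I opened the gripper and backed about 98 mm straight out along the head's axis.

**Last checks:**
- **Seating:** the collar top triangulated at 45.9–46.1 mm above the face, against 46 mm for fully home. It was within about 0.6 mm of the head's axis.
- **Holes and studs:** the wrist picture shows a stud in each of the four holes, and I can see no gap in the side or scene views.
- **Other parts:** they look to be in the same places in the scene picture.
- **Arm:** it read no contact force after backing off.

**What disagreed:**
- **Seated height:** at contact, the pose worked out from the tool read 0.6 mm above the face.
- **Side forces:** there was about 4–8 N sideways while seated. I put both this and the height reading down to grip and calibration offsets.
- **Cameras:** the fixed and wrist cameras differed by 1–3 mm on positions.

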